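# Latch the hold-down bolt over an injector

## Task

Lock the fuel injector down in its cradle: push the red pin along the L-shaped slot until the steel bolt has slid right out over the injector, then push the pin around the corner to the very end of the short side leg, and draw the arm clear. Only push the pin sideways with the fingers: do not lift it up out of the slot, do not shift the injector, and leave the loose things standing and lying around where they are.

Things in the scene. Friction and masses are not known exactly. Their poses are not given: they have to be found in the camera images.
- latch: Hold-down fixture, fixed on the bench; place and yaw change. Origin: underside of its dark base plate (12 mm thick, x -110..160, y -130..100 mm), on the bench; z up, x = the way the bolt slides out. On it a red-sided housing, x -100..55, y -45..75 mm, topped by an aluminium gate plate with an L-shaped slot. At x = 105 mm two U blocks, 36 mm high, cradle the injector. Coordinates below are in this frame.
- pin_head (a point): Centre of the flat top of the red upright pin (16 mm diameter, straight sides) that stands in the slot. Top 114 mm above the bench: 46 mm stand above the gate plate. The pin stays upright and stays where it is left; pushing it takes 2 to 4 N. The slot's edges stop it: it turns the corner only with the bolt out by more than about 56 mm.
- slot_corner (a point): Where the pin's centre stands at the slot's corner, on the gate plate's upper face (latch x = -5, y = 0, z = 68 mm). The long leg, 21 mm wide along x at y = 0, runs here from pin centre x = -65 mm. The plate is 8 mm thick and flat, with nothing on it but the pin and four 4 mm high screw heads near its corners.
- slot_end (a point): Where the pin's centre stands at the end of the short leg, the pin's goal, on the gate plate's upper face (latch x = -5, y = 40, z = 68 mm). The short leg, 22 mm wide (x -17.5..4.5 mm), runs here from the corner along +y.
- bolt (a joint): Travel of the steel bolt and the pin along latch +x, in m: 0 = drawn back (pin at latch x = -65 mm), 0.060 = end stop, bolt fully out over the injector (pin at x = -5 mm). In the short leg it has play, 0.0555 to 0.060. Starts between 0 and 0.015.
- slide (a joint): Travel of the pin sideways along latch +y, in m: 0 = on the long leg's centre line, 0.040 = end of the short leg (locked).
- pin (a joint): Lift of the pin, in m: 0 = fully down; it can be pulled up to 0.030 against a weak spring (about 2.5 N), which must not be done.
- injector: Loose steel fuel injector with black head, lying in the cradle: body 24 mm diameter, 165 mm long along its own y, 350 g. Origin: underside of its body at mid-length, at latch frame (105, 0) mm, 20 mm above the bench. Body's top 44 mm above the bench; a black stub on its head rises to 64 mm. Stays put.
- nozzle_nut: Loose brass nut, 22 mm diameter, 30 mm high, standing on the latch's base plate (which is 12 mm high) beside the housing on its -y side. Origin: centre of underside. To be left alone.
- spare_injector: Loose spare injector with blue head lying on the bench, 24 mm diameter, 165 mm long along its own y. Origin: underside at mid-length. To be left alone.
- dial_gauge: Loose dial gauge lying face up, yellow face, 56 mm diameter, 18 mm high, stem along its +x to 61 mm. Origin: centre of underside. To be left alone.
- spray_can: Loose orange spray can, 60 mm diameter, 160 mm high, standing. Origin: centre of underside. To be left alone.
- jar: Loose jar with blue cap, 60 mm diameter, 80 mm high, standing. Origin: centre of underside. To be left alone.
- screwdriver: Loose green-handled screwdriver lying along its x, 180 mm long. Origin: underside. To be left alone.
Mind the look-alikes: they are no part of the job. What is shaped like the injector but purple or yellow is not meant.

How it is judged:
By the outcome, as a careful person would: the job done as asked, in the order asked, and still so for the second after the job is handed in, with the robot touching nothing.
It also fails if it takes over 35 s, if anything falls off the work surface, if the arm or the gripper's body presses on something with over 40 N, if the wrist force passes 120 N, or if a joint passes its speed limit or range.

## Robot

A 7-joint arm with a two-finger parallel gripper is mounted at the origin on the work surface. World frame = base frame: x ahead of the robot, y to its left, z up, the work surface at z = 0. Lengths are in m, angles in rad, forces in N, time in s.
With the tool pointing down it reaches from about 0.425 to 0.875 m from the base axis. Payload 4.7 kg.
Tool frame: the origin (TCP) lies at the very end of the fingers, on their centre line; the grasp point (between the pads) lies grip_point_offset behind it (grip_point_offset is the distance from the TCP to the grasp point, in m); z points along the fingers, y is the line along which they close (so a half turn about z gives the same grasp; the last joint's range is limited). The gripper opens to 87 mm and grips with 3 to 60 N. Pads are 19 mm wide; open, the fingers measure 117 mm over their backs; the gripper's body (75 mm by 190 mm) begins 51 mm behind the grasp point.
Start: joints at [1.355, 0.321, -0.07, 1.45, 0.023, 1.371, -0.057], TCP at [0.148, -0.633, 0.19] pointing down, gripper open.
Joint ranges: [-2.86, 2.86], [-0.3, 2.09], [-1.38, 1.24], [0.06, 2.45], [-1.56, 4.7], [0.09, 2.05], [-2.69, 2.69]. Speed limits (rad/s): [2.57, 2.57, 3.14, 3.14, 3.14, 3.14, 3.14].

## Interface

Orientations are given as a rotation vector (axis times angle).
In Python, from station import * gives the robot as it stands.
- The arm moves only by the tool jog_arm, never from a script. Its argument "increments" is a list that holds one entry, the list of rows, each a list of 4 numbers: the shift along the tool's x, y, z in mm, then the turn about the tool's z in rad. A call has 1 to 20 rows; each row shifts and turns the commanded pose from where the row before left it, along the tool's axes as they then stand; what a row does not reach is not made up. A row lasts 1/10 s, in which the tool goes at most 50 mm and 8.59 degrees, less where a joint would pass 70% of its speed; a pose out of reach is approached as far as the arm can. A call is refused whole if a number of a shift passes 50 or a number of a turn 0.15, either way. A call with a gripper value outside its range is refused whole. "claw" is the finger opening in mm, from 0 to 87, set as the call begins (left out, the last holds). The fingers move at their own pace and stop on an object; the grip force is fixed at half the most. Time passes only in rows, so rows that do not move let the fingers close. It gives the time, the measured TCP pose, the force, the opening and the grip force at its end, in the units of the state.
- get_obs(): the state, without advancing time (a new reading comes with each control period).
- get_image(name): name is "side" or "top" or "wrist"; returns the picture (480x640x3 uint8, red, green, blue); there is no depth.
- camera_info(name): a dict with "mtx" (3x3 intrinsics, pixels), "R" (3x3) and "t" (3): a world point X has camera coordinates R X + t. Camera axes: x right, y down, z forward; pixel columns grow to the right and rows downward; lengths in m; the calibration is good to about 2 mm. A picture is of the moment at which its call begins: read the wrist's pose just before it. camera_info takes no time and is no camera call; for the wrist camera it gives the pose at the moment of the call.
- close_job(): hands the job in; it is judged then, once.
The state is a dict: "time": time; "qpos": joint angles; "joint_vel": joint speeds; "joint_efforts": joint torques, N m; "position": TCP position; "ee_rot": TCP orientation; "force": force on the tool from outside, world axes, zero at the start; "torque": the same for the moment, N m; "finger_gap": opening from 0.0 (shut) to 1.0 (fully open); "gripper_force": force on a finger pad.
Only numpy, scipy, OpenCV 4.12 (cv2) and the standard library are available. Lean on these libraries where they do the work, as an engineer would, in place of code of your own. Each camera call takes 0.05 s, during which the arm holds its last target. There are 200 camera calls.

## Working session

There is one attempt and no reset: what is moved stays moved. The work goes in short steps, Python scripts to look and compute and a tool call to move; the robot and the scene stay as the last step left them, time stands still between calls to the robot, and variables do not carry over. Pictures are saved under pics/ and viewed, at most 10 in all, crops included, and the job is handed in when it is done.

Besides the shell and the picture viewer there is one more tool, called after ">>>" as a command line: name --argument value ..., lists and objects as JSON in quotes. jog_arm: Moves the arm, as the interface text tells. Its arguments: {"type":"object","properties":{"increments":{"type":"array"},"claw":{"type":"number"}},"required":["increments"]}

```bash
mkdir -p pics; python3 - <<'E'
from station import *
import cv2
o=get_obs();print(o['time'],o['position'],o['ee_rot'],o['finger_gap'])
for n in("top","side"):
    cv2.imwrite(f"pics/{n}0.png",get_image(n)[:,:,::-1]);c=camera_info(n);print(n,c)
E
```

```text
0.0 [ 0.14785874 -0.63233097  0.18916438] [-3.11901552e+00 -3.60021638e-01  5.08831694e-04] 1.0012699827062876
top {'mtx': array([[583.14327388,   0.        , 324.09219015],
       [  0.        , 583.14327388, 237.38485367],
       [  0.        ,   0.        ,   1.        ]]), 'R': array([[ 0.01671795, -0.99983776, -0.00670583],
       [-0.99626981, -0.01608968, -0.08477964],
       [ 0.08465799,  0.00809815, -0.99637716]]), 't': array([-0.01215458,  0.52560327,  1.38840383])}
side {'mtx': array([[591.05150853,   0.        , 311.82120288],
       [  0.        , 591.05150853, 235.78305548],
       [  0.        ,   0.        ,   1.        ]]), 'R': array([[-0.86335984, -0.50418433, -0.02019776],
       [-0.27108427,  0.49721901, -0.82418843],
       [ 0.4255856 , -0.7060959 , -0.56595537]]), 't': array([0.47054855, 0.24245209, 1.16090953])}
```

View pics/top0.png

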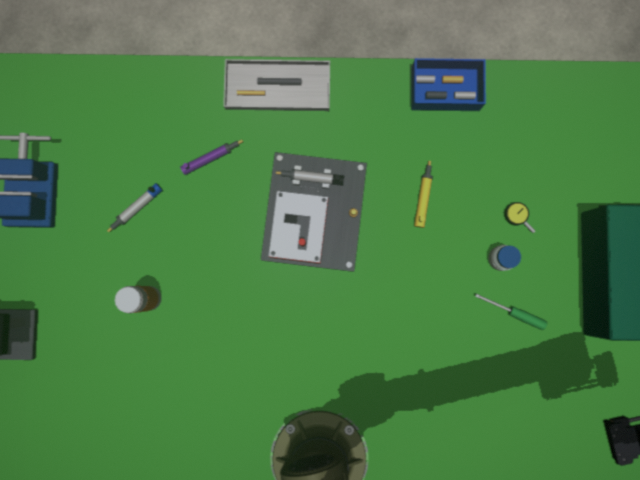

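View pics/side0.png

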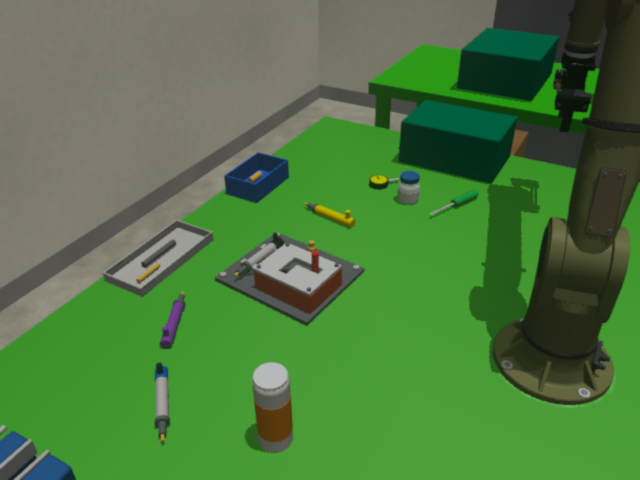

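The top view shows the latch: gate plate around (299,227), red pin at (302,242), injector at (312,177), brass nut at (354,212). The bolt slides up in the image, which is world +x, and the short leg goes left. The side view agrees with this, and nothing tall stands near the latch.

```bash
cat > h.py <<'E'
import numpy as np,cv2
def ray(c,uv,z):
    d=c['R'].T@np.linalg.solve(c['mtx'],[uv[0],uv[1],1.]);o=-c['R'].T@c['t']
    return o+d*(z-o[2])/d[2]
def biggest(m):
    cs,_=cv2.findContours(m.astype(np.uint8),cv2.RETR_EXTERNAL,cv2.CHAIN_APPROX_NONE)
    return max(cs,key=cv2.contourArea)
E
python3 - <<'E'
from station import *
from h import *
im=cv2.imread("pics/top0.png");hsv=cv2.cvtColor(im,cv2.COLOR_BGR2HSV);c=camera_info("top")
roi=np.zeros(im.shape[:2],bool);roi[140:285,250:375]=1
H,S,V=cv2.split(hsv)
# red pin
ct=biggest(roi&((H<8)|(H>172))&(S>140)&(V>90)); print('red',cv2.boundingRect(ct),cv2.contourArea(ct))
r=cv2.minAreaRect(ct); print('pin@.114',ray(c,r[0],.114))
for nm,m,z in(("gate",roi&(S<60)&(V>130),.068),("base",roi&~((H>45)&(H<75)&(S>120)),.012)):
    ct=biggest(m);r=cv2.minAreaRect(ct)
    P=np.array([ray(c,p,z) for p in cv2.boxPoints(r)])
    print(nm,r,P.round(4).tolist(),'ctr',P.mean(0).round(4),'sides',[np.linalg.norm(P[i]-P[i-1]).round(4) for i in range(4)],'yaw',[np.degrees(np.arctan2(*(P[i]-P[i-1])[1::-1])).round(2) for i in range(4)])
c2=camera_info("side");im=cv2.imread("pics/side0.png");H,S,V=cv2.split(cv2.cvtColor(im,cv2.COLOR_BGR2HSV))
m=((H<8)|(H>172))&(S>140)&(V>90);m[:,:305]=0;m[:,330:]=0;m[:240]=0;m[275:]=0
ys,xs=np.nonzero(m);print('side pin top',xs[ys<=ys.min()+1].mean(),ys.min(),ys.max(),ray(c2,(xs[ys<=ys.min()+2].mean(),ys.min()+1.5),.114))
E
```

```text
red (300, 239, 5, 6) 17.0
pin@.114 [0.50779809 0.04551629 0.114     ]
gate ((297.8384704589844, 226.2923126220703), (51.84651184082031, 66.60665130615234), 7.125016689300537) [[0.4758, 0.1264, 0.068], [0.6321, 0.1108, 0.068], [0.6187, -0.0107, 0.068], [0.4628, 0.006, 0.068]] ctr [0.5473 0.0581 0.068 ] sides [np.float64(0.1211), np.float64(0.157), np.float64(0.1223), np.float64(0.1568)] yaw [np.float64(83.82), np.float64(-5.7), np.float64(-96.29), np.float64(173.87)]
base ((313.4072265625, 211.35340881347656), (96.29075622558594, 111.45558166503906), 6.76617431640625) [[0.4664, 0.1537, 0.012], [0.7402, 0.1284, 0.012], [0.7154, -0.1079, 0.012], [0.4427, -0.0789, 0.012]] ctr [0.5912 0.0238 0.012 ] sides [np.float64(0.2338), np.float64(0.275), np.float64(0.2376), np.float64(0.2742)] yaw [np.float64(84.19), np.float64(-5.28), np.float64(-96.0), np.float64(173.93)]
side pin top 314.72727272727275 251 271 [0.50613724 0.04991062 0.114     ]
```

>>> jog_arm --increments '[[[0,0,0,0.111],[0,0,0,0.111],[0,0,0,0.111],[15,-23,0,0],[15,-23,0,0],[15,-23,0,0],[15,-23,0,0],[15,-23,0,0],[15,-23,0,0],[15,-23,0,0],[15,-23,0,0],[15,-23,0,0],[15,-23,0,0],[15,-23,0,0],[15,-23,0,0],[15,-23,0,0],[15,-23,0,0]]]' --claw 0

```text
time: 1.8
position: [0.3904, -0.3332, 0.1899]
ee_rot: [-3.137, 0.162, 0.001]
force: [0.2, 0.3, -0.3]
finger_gap: 0.004
gripper_force: 0.0
```

```bash
cat >> h.py <<'E'
from scipy.spatial.transform import Rotation as Ro
a=np.radians(-5.9);O=np.array([.568,.041]);RL=np.array([[np.cos(a),-np.sin(a)],[np.sin(a),np.cos(a)]])
def stat(o,goal=None):
    R=Ro.from_rotvec(o['ee_rot']).as_matrix();p=np.array(o['position'])
    print('t',o['time'],'z',p[2].round(4),'latch mm',(1000*RL.T@(p[:2]-O)).round(1),'toolx yaw',np.degrees(np.arctan2(R[1,0],R[0,0])).round(2),'tilt',np.degrees(np.arccos(-R[2,2])).round(2),'F',np.round(o['force'],1),'gap',o['finger_gap'])
    if goal is not None:
        g=np.array([*(O+RL@np.array(goal[:2])/1000),goal[2]/1000]);print('to',goal,'tool mm',(1000*R.T@(g-p)).round(1))
E
python3 -c "
from station import *
from h import *
stat(get_obs(),(-105,0,190))"
```

```text
t 1.8 z 0.1899 latch mm [-138.2 -390.4] toolx yaw -5.92 tilt 0.04 F [ 0.2  0.3 -0.3] gap 0.003725994212200945
to (-105, 0, 190) tool mm [  33.1 -390.4   -0. ]
```

>>> jog_arm --increments '[[[2,-26,0,0],[2,-26,0,0],[2,-26,0,0],[2,-26,0,0],[2,-26,0,0],[2,-26,0,0],[2,-26,0,0],[2,-26,0,0],[2,-26,0,0],[2,-26,0,0],[2,-26,0,0],[2,-26,0,0],[2,-26,0,0],[2,-26,0,0],[4,-26,0,0],[0,0,0,0]]]'

```text
time: 3.4
position: [0.4621, 0.0545, 0.1902]
ee_rot: [-3.136, 0.152, -0.0]
force: [-0.5, 0.3, -0.8]
finger_gap: 0.007
gripper_force: 0.0
```

```bash
python3 -c "
from station import *
from h import *
stat(get_obs(),(-100,0,80))
c=camera_info('wrist');im=get_image('wrist')[:,:,::-1].copy();cv2.imwrite('pics/w1.png',im)
H,S,V=cv2.split(cv2.cvtColor(im,cv2.COLOR_BGR2HSV))
ct=biggest(((H<8)|(H>172))&(S>140)&(V>90));print(cv2.boundingRect(ct))
print('cam',-c['R'].T@c['t'])
q=lambda x,y,z:(lambda v:(c['mtx']@(v/v[2]))[:2].round())(c['R']@np.array([*(O+RL@np.array([x,y])/1000),z/1000])+c['t'])
for p in((-61,0,114),(-5,0,68),(-5,40,68),(55,75,68),(-100,-45,68)):print(p,q(*p))
"
```

```text
t 3.4 z 0.1902 latch mm [-106.7    2.5] toolx yaw -5.55 tilt 0.09 F [-0.5  0.3 -0.8] gap 0.007086166794457966
to (-100, 0, 80) tool mm [  6.7   2.8 110.2]
(315, 152, 21, 25)
cam [0.53230343 0.0475787  0.38523537]
(-61, 0, 114) [324. 166.]
(-5, 0, 68) [324.  89.]
(-5, 40, 68) [274.  89.]
(55, 75, 68) [226.   4.]
(-100, -45, 68) [375. 207.]
```

View pics/w1.png

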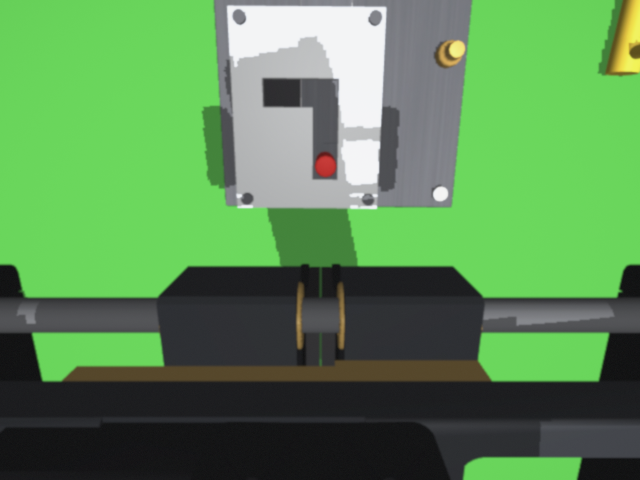

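The wrist view puts the pin at (325,164), and I predicted (324,166). The gate corners match to about 3 px, so the latch pose is good to about 2 mm. Next I go down behind the pin.

>>> jog_arm --increments '[[[0,1,20,0],[0,1,20,0],[0,1,20,0],[0,0,20,0],[0,0,15,0],[0,0,12,0],[0,0,3,0],[5,0,0,0],[5,0,0,0],[5,0,0,0],[0,0,0,0]]]'

```text
time: 4.55
position: [0.4781, 0.0458, 0.0809]
ee_rot: [-3.137, 0.162, -0.002]
force: [-0.4, -0.5, 0.2]
finger_gap: 0.005
gripper_force: 0.0
```

```bash
python3 -c "
from station import *
from h import *
stat(get_obs(),(-26,0,80))"
```

```text
t 4.55 z 0.0809 latch mm [-89.9  -4.5] toolx yaw -5.93 tilt 0.09 F [-0.4 -0.5  0.2] gap 0.004773438475713926
to (-26, 0, 80) tool mm [63.9 -4.5  1. ]
```

>>> jog_arm --increments '[[[0,-4,0,0],[5,0,0,0],[5,0,0,0],[5,0,0,0],[5,0,0,0],[5,0,0,0],[5,0,0,0],[5,0,0,0],[5,0,0,0],[5,0,0,0],[5,0,0,0],[5,0,0,0],[0,0,0,0]]]'

```text
time: 5.85
position: [0.5329, 0.044, 0.0802]
ee_rot: [-3.137, 0.162, -0.002]
force: [0.3, -0.2, 0.5]
finger_gap: 0.008
gripper_force: 0.1
```

```bash
python3 -c "
from station import *
from h import *
stat(get_obs(),(-22.5,0,80))
c=camera_info('wrist');im=get_image('wrist')[:,:,::-1].copy();cv2.imwrite('pics/w2.png',im)
H,S,V=cv2.split(cv2.cvtColor(im,cv2.COLOR_BGR2HSV))
ct=biggest(((H<8)|(H>172))&(S>140)&(V>90));b=cv2.boundingRect(ct);print(b)
w=ray(c,(b[0]+b[2]/2,b[1]+b[3]/2),.114);print(1000*RL.T@(w[:2]-O))
"
```

```text
t 5.85 z 0.0802 latch mm [-35.3  -0.6] toolx yaw -5.93 tilt 0.07 F [ 0.3 -0.2  0.5] gap 0.008464367222655738
to (-22.5, 0, 80) tool mm [12.8 -0.6  0.3]
(304, 211, 33, 56)
[-12.11556364  -0.70427175]
```

View pics/w2.png

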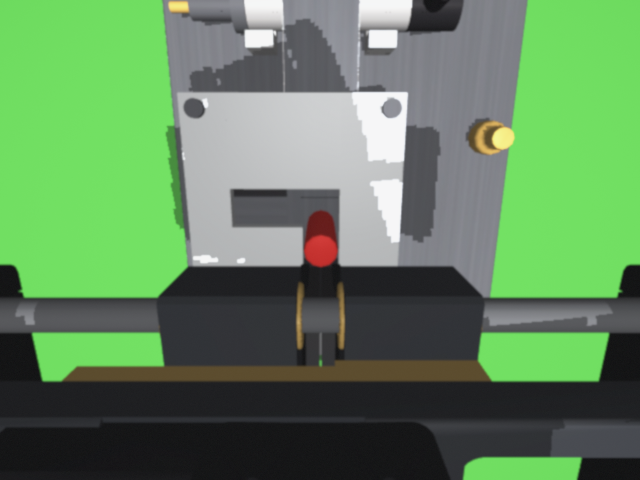

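The pin top at (321,251) sits right in front of the closed fingers and has moved with them, and the slot corner lies ahead. I'll push on to the end stop, slowly.

>>> jog_arm --increments '[[[4,0,0,0],[3,0,0,0],[2,0,0,0],[1,0,0,0],[1,0,0,0],[0,0,0,0]]]'

```text
time: 6.5
position: [0.5429, 0.043, 0.0802]
ee_rot: [3.137, -0.162, 0.0]
force: [-0.9, 0.9, -0.2]
finger_gap: 0.005
gripper_force: 0.8
```

>>> jog_arm --increments '[[[1,0,0,0],[0,0,0,0]]]'

```text
time: 6.7
position: [0.5438, 0.0429, 0.0802]
ee_rot: [3.137, -0.162, 0.0]
force: [-2.0, 0.4, 1.4]
finger_gap: 0.003
gripper_force: 0.9
```

>>> jog_arm --increments '[[[1,0,0,0],[0,0,0,0]]]'

```text
time: 6.9
position: [0.5448, 0.0428, 0.0802]
ee_rot: [3.137, -0.162, 0.0]
force: [-2.0, 0.9, 0.6]
finger_gap: 0.002
gripper_force: 0.9
```

>>> jog_arm --increments '[[[1,0,0,0],[0,0,0,0]]]'

```text
time: 7.1
position: [0.5453, 0.0428, 0.0801]
ee_rot: [3.137, -0.162, -0.002]
force: [-4.1, 0.0, 1.6]
finger_gap: 0.008
gripper_force: 1.7
```

>>> jog_arm --increments '[[[1,0,0,0],[0,0,0,0]]]'

```text
time: 7.3
position: [0.5455, 0.0427, 0.0801]
ee_rot: [3.137, -0.162, -0.004]
force: [-5.3, 0.6, 3.9]
finger_gap: 0.007
gripper_force: 2.9
```

```bash
python3 -c "
from station import *
from h import *
stat(get_obs(),(-22.5,0,80))"
```

```text
t 7.3 z 0.0801 latch mm [-22.5  -0.6] toolx yaw -5.9 tilt 0.15 F [-5.3  0.6  3.9] gap 0.007120514443180115
to (-22.5, 0, 80) tool mm [ 0.  -0.6  0.1]
```

>>> jog_arm --increments '[[[2,0,0,0],[0,0,0,0]]]'

```text
time: 7.5
position: [0.5458, 0.0427, 0.0799]
ee_rot: [3.137, -0.161, -0.01]
force: [-9.0, -0.6, 7.2]
finger_gap: 0.01
gripper_force: 5.1
```

>>> jog_arm --increments '[[[-5,0,0,0],[-10,0,0,0],[-12,0,0,0],[0,15,0,0],[0,15,0,0],[0,15,0,0],[10,0,0,0],[15,0,0,0],[15,0,0,0],[0,0,0,0],[0,0,0,0]]]'

```text
time: 8.6
position: [0.5569, -0.0028, 0.0801]
ee_rot: [-3.137, 0.161, 0.001]
force: [0.3, 0.1, 0.1]
finger_gap: 0.006
gripper_force: 0.0
```

```bash
python3 -c "
from station import *
from h import *
stat(get_obs(),(-5,-23,80))
c=camera_info('wrist');im=get_image('wrist')[:,:,::-1].copy();cv2.imwrite('pics/w3.png',im)
"
```

```text
t 8.6 z 0.0801 latch mm [ -6.5 -44.7] toolx yaw -5.87 tilt 0.05 F [0.3 0.1 0.1] gap 0.005574518427886486
to (-5, -23, 80) tool mm [  1.5 -21.7   0.1]
```

View pics/w3.png

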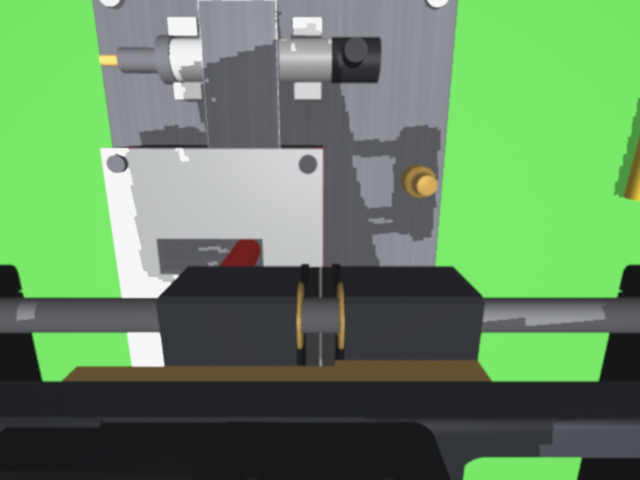

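The bolt (200–280, 0–145) lies over the injector, and the pin is at the corner with its foot near (248,245). The fingers are beside it at -y, so now I push along +y.

>>> jog_arm --increments '[[[1,-5,0,0],[0,-6,0,0],[0,-5,0,0],[0,-4,0,0],[0,-4,0,0],[0,-4,0,0],[0,-4,0,0],[0,0,0,0]]]'

```text
time: 9.45
position: [0.5613, 0.0282, 0.0802]
ee_rot: [3.137, -0.161, -0.0]
force: [0.3, -0.7, -0.4]
finger_gap: 0.005
gripper_force: 0.3
```

```bash
python3 -c "
from station import *
from h import *
stat(get_obs(),(-5,17,80))
c=camera_info('wrist');im=get_image('wrist')[:,:,::-1].copy();cv2.imwrite('pics/w4.png',im)
"
```

```text
t 9.45 z 0.0802 latch mm [ -5.4 -13.4] toolx yaw -5.89 tilt 0.02 F [ 0.3 -0.7 -0.4] gap 0.005221864122362802
to (-5, 17, 80) tool mm [  0.4 -30.4   0.2]
```

View pics/w4.png

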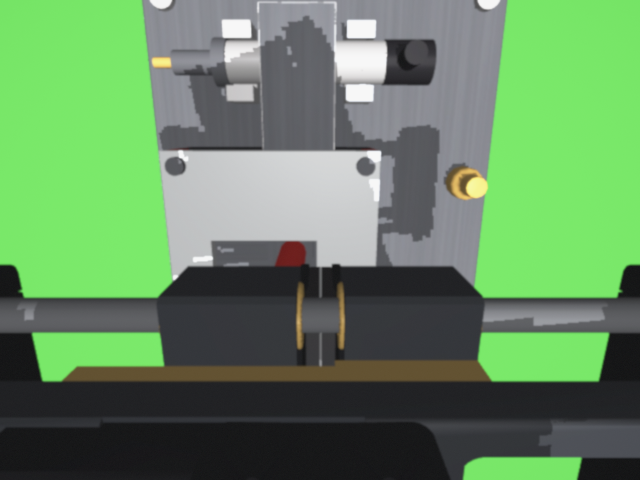

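The pin's foot at (293,246) has left the slot's right edge (317) and is moving into the short leg. I'll keep pushing.

>>> jog_arm --increments '[[[0,-4,0,0],[0,-4,0,0],[0,-4,0,0],[0,-4,0,0],[0,-4,0,0],[0,-4,0,0],[0,-2,0,0],[0,-1,0,0],[0,0,0,0]]]'

```text
time: 10.4
position: [0.5641, 0.0552, 0.0802]
ee_rot: [-3.137, 0.162, -0.0]
force: [0.5, -0.9, 0.1]
finger_gap: 0.003
gripper_force: 0.3
```

>>> jog_arm --increments '[[[0,-1,0,0],[0,-1,0,0],[0,0,0,0]]]'

```text
time: 10.7
position: [0.5643, 0.0569, 0.0802]
ee_rot: [3.137, -0.162, -0.0]
force: [-0.9, -2.3, -0.2]
finger_gap: 0.004
gripper_force: 0.6
```

>>> jog_arm --increments '[[[0,-1,0,0],[0,0,0,0]]]'

```text
time: 10.9
position: [0.5644, 0.0579, 0.0803]
ee_rot: [3.137, -0.162, 0.0]
force: [-0.8, -1.0, 0.7]
finger_gap: 0.004
gripper_force: 0.6
```

>>> jog_arm --increments '[[[0,-1,0,0],[0,0,0,0]]]'

```text
time: 11.1
position: [0.5645, 0.059, 0.0802]
ee_rot: [-3.137, 0.162, -0.0]
force: [0.2, -1.0, -0.7]
finger_gap: 0.002
gripper_force: 0.6
```

>>> jog_arm --increments '[[[0,-1,0,0],[0,0,0,0]]]'

```text
time: 11.3
position: [0.5647, 0.06, 0.0802]
ee_rot: [-3.137, 0.162, -0.0]
force: [-0.4, -0.6, 0.9]
finger_gap: 0.007
gripper_force: 0.6
```

>>> jog_arm --increments '[[[0,-1,0,0],[0,0,0,0]]]'

```text
time: 11.5
position: [0.5647, 0.061, 0.0802]
ee_rot: [-3.137, 0.162, 0.0]
force: [1.1, -1.1, -0.2]
finger_gap: 0.004
gripper_force: 0.6
```

>>> jog_arm --increments '[[[0,-1,0,0],[0,0,0,0]]]'

```text
time: 11.7
position: [0.5648, 0.062, 0.0802]
ee_rot: [-3.137, 0.162, -0.0]
force: [0.3, -1.3, -0.5]
finger_gap: 0.009
gripper_force: 0.6
```

```bash
python3 -c "
from station import *
from h import *
stat(get_obs(),(-5,17,80))
a=get_image('wrist')[200:300,160:480,::-1];b=get_image('top')[180:270,255:375,::-1]
a=cv2.resize(a,None,fx=2,fy=2);b=cv2.resize(b,(480,360),interpolation=cv2.INTER_CUBIC)
o=np.zeros((570,640,3),np.uint8);o[:200]=a;o[205:565,:480]=b;cv2.imwrite('pics/w5.png',o)
"
```

```text
t 11.7 z 0.0802 latch mm [-5.3 20.6] toolx yaw -5.9 tilt 0.0 F [ 0.3 -1.3 -0.5] gap 0.009444946989631525
to (-5, 17, 80) tool mm [0.3 3.6 0.2]
```

View pics/w5.png

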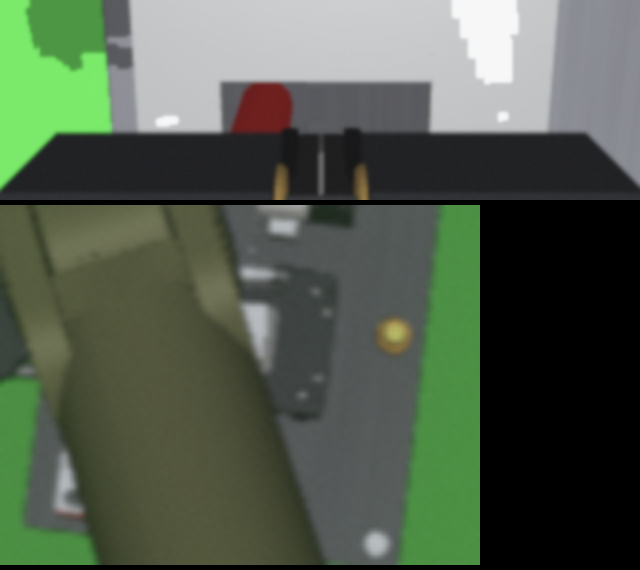

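The pin's foot at (268,85 in the crop) is still a few mm short of the slot's left edge (220). The fingers are thinner at the tip than I assumed, so I push on until the stop is felt.

>>> jog_arm --increments '[[[0,-1,0,0],[0,-1,0,0],[0,0,0,0]]]'

```text
time: 12.1
position: [0.565, 0.0641, 0.0802]
ee_rot: [-3.137, 0.162, 0.0]
force: [-0.3, -1.2, 0.3]
finger_gap: 0.008
gripper_force: 0.5
```

>>> jog_arm --increments '[[[0,-1,0,0],[0,0,0,0]]]'

```text
time: 12.3
position: [0.5651, 0.0645, 0.0802]
ee_rot: [3.137, -0.162, -0.0]
force: [-0.2, -2.5, 0.3]
finger_gap: 0.007
gripper_force: 1.0
```

>>> jog_arm --increments '[[[0,-1,0,0],[0,0,0,0]]]'

```text
time: 12.5
position: [0.5651, 0.0649, 0.0801]
ee_rot: [3.136, -0.163, -0.001]
force: [-0.9, -3.8, -0.1]
finger_gap: 0.005
gripper_force: 1.9
```

>>> jog_arm --increments '[[[0,-1,0,0],[0,0,0,0]]]'

```text
time: 12.7
position: [0.5652, 0.0651, 0.0801]
ee_rot: [3.135, -0.163, -0.001]
force: [-0.1, -5.0, -0.2]
finger_gap: 0.005
gripper_force: 2.7
```

>>> jog_arm --increments '[[[0,-2,0,0],[0,0,0,0]]]'

```text
time: 12.9
position: [0.5652, 0.0655, 0.08]
ee_rot: [3.133, -0.165, -0.002]
force: [-1.6, -8.1, 1.5]
finger_gap: 0.008
gripper_force: 4.0
```

>>> jog_arm --increments '[[[0,6,0,0],[0,12,0,0],[0,15,0,0],[0,15,0,0],[0,0,-10,0],[0,0,-20,0],[0,0,-25,0],[0,0,-25,0],[-5,20,-20,0],[-10,25,0,0],[-10,25,0,0],[-10,25,0,0],[-10,25,0,0],[-10,25,0,0],[-5,25,0,0],[0,25,0,0],[0,25,0,0],[0,20,0,0],[0,0,0,0],[0,0,0,0]]]'

```text
time: 14.9
position: [0.477, -0.2101, 0.1808]
ee_rot: [-3.136, 0.161, -0.002]
force: [0.4, 1.4, 0.0]
finger_gap: 0.005
gripper_force: 0.0
```

```bash
python3 -c "
from station import *
from h import *
stat(get_obs())
t=get_image('top')[:,:,::-1].copy();s=get_image('side')[:,:,::-1].copy();c=camera_info('top')
q=lambda x,y,z:(lambda v:(c['mtx']@(v/v[2]))[:2].round(1))(c['R']@np.array([*(O+RL@np.array([x,y])/1000),z/1000])+c['t'])
print(q(-5,40,114))
H,S,V=cv2.split(cv2.cvtColor(t,cv2.COLOR_BGR2HSV));m=((H<8)|(H>172))&(S>140)&(V>90);m[:190]=0;m[265:]=0;m[:,:265]=0;m[:,330:]=0
b=cv2.boundingRect(biggest(m));w=ray(c,(b[0]+b[2]/2-.5,b[1]+b[3]/2-.5),.114);print(b,1000*RL.T@(w[:2]-O))
o=np.zeros((400,800,3),np.uint8)
o[:,:400]=cv2.resize(t[140:280,250:390],(400,400),interpolation=2);o[:,400:]=cv2.resize(s[210:330,220:340+20],(400,400),interpolation=2)
cv2.imwrite('pics/f.png',o)
"
```

```text
t 14.9 z 0.1808 latch mm [ -64.7 -259.1] toolx yaw -5.86 tilt 0.09 F [0.4 1.4 0. ] gap 0.004868152859377429
[286.8 215.2]
(285, 213, 6, 6) [-5.52325944 38.2425338 ]
```

View pics/f.png

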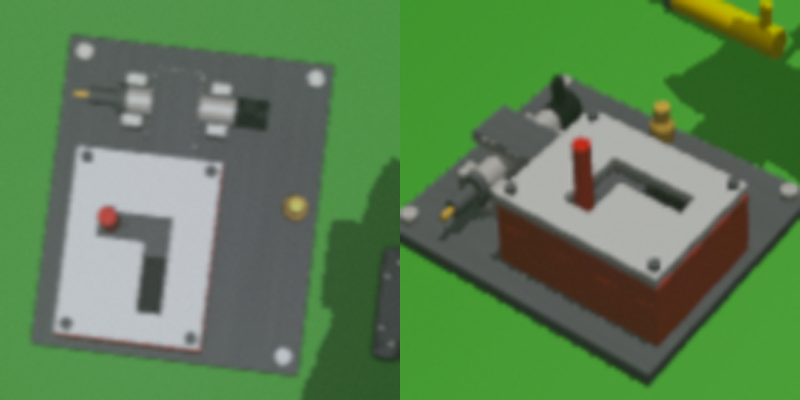

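The pin stands at the end of the short leg (108,217 in the crop), fully down. It measures (-5.5, 38.2) mm, and the top view read 1.7 mm low in y before, so that is about y = 40. The bolt covers the injector, and the injector and nut are where they were.

```bash
python3 -c "
from station import *
print(close_job())"
```

```text
the job is handed in; nothing more can be done
None
```

The injector is locked down and the job is handed in: the bolt is out over the injector to its end stop, the pin is at the end of the short leg, and the arm is drawn clear (about 15 s used; the hand-in returned no verdict).

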